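Move the sprung-pin battery door to the sink light

ROBOT

A 6-joint arm with a two-finger parallel gripper is mounted at the origin on the work surface. World frame = base frame: x ahead of the robot, y to its left, z up, the work surface at z = 0. Lengths are in m, angles in rad, forces in N, time in s.
With the tool pointing down it reaches from about 0.425 to 0.95 m from the base axis. Payload 3.5 kg.
Tool frame: the origin (TCP) lies midway between the tips of the shut fingers; the grasp point (between the pads) lies 19 mm behind it (robot.grip_point_offset is the distance from the TCP to the grasp point, in m); x points along the fingers, y is the direction in which the jaws open and shut, and the axes are right-handed (so a half turn about x gives the same grasp; the last joint's range is limited). The gripper opens to 85 mm and grips with 20 to 120 N. Pads are 22 mm wide; open, the fingers measure 114 mm over their backs; the gripper's body (76 mm by 85 mm) begins 54 mm behind the grasp point. The pads swing forward as they close: fully open they stand 13 mm farther back than shut.
Start: joints at [1.133, 0.286, 1.577, -0, 1.279, -0.15], TCP at [0.192, 0.647, 0.231] pointing down, gripper open.
Joint ranges: [-2.77, 2.77], [-0.9, 2.22], [0.21, 2.48], [-1.53, 4.67], [0.24, 2.81], [-2.84, 2.84]. Speed limits (rad/s): [2.79, 2.79, 3.14, 3.14, 3.14, 3.14].

INTERFACE

Orientations are given as [roll, pitch, yaw] about the fixed x, y, z axes, in that order (R = Rz(yaw) Ry(pitch) Rx(roll)).
In Python, from cell import robot gives the robot as it stands.
- The arm moves only by the tool servo_tool, never from a script. Its argument "targets" is a list of rows, each a list of 4 numbers: the shift along the tool's x, y, z as a fraction of full scale, then the turn about the tool's x as a fraction of full scale. A call has 1 to 20 rows; each row is the pose to reach, as a shift and turn from the pose commanded when the call began, along the tool's axes at that moment; what a row does not reach only later rows make up. Full scale, the value 1, is 100 cm for a shift and 90 degrees for a turn. A row lasts 1/8 s, in which the tool goes at most 62.5 mm and 10.7 degrees, less where a joint would pass 70% of its speed; a pose out of reach is approached as far as the arm can. A call with a number of a shift or a turn outside -1 to 1 is refused whole. A call with a gripper value outside its range is refused whole. "jaw" is the opening, from 0 (shut) to 1 (fully open), set as the call begins (left out, the last holds). The fingers move at their own pace and stop on an object; "force" is the grip in N (left out, the last holds). Time passes only in rows, so rows that repeat a pose let the fingers close. It gives the time, the measured TCP pose, the force and the opening at its end, in the units of the state.
- robot.get_obs(): the state, without advancing time (a new reading comes with each control period).
- robot.get_image(name): name is "scene" or "top" or "wrist"; returns the picture (480x640x3 uint8, red, green, blue); there is no depth.
- robot.calibration(name): a dict with "fx", "fy", "cx", "cy" (pixels), "xyz" and "attitude" of the camera in the world; the wrist camera has in their place "tool_from_camera" (4x4, takes a point from camera to tool coordinates, whose origin is the TCP and whose axes are the tool frame's). Camera axes: x right, y down, z forward; pixel columns grow to the right and rows downward; lengths in m; the calibration is good to about 2 mm. The wrist camera is an equidistant fisheye: a pixel r from the principal point sees the ray r / f radians off the axis. A picture is of the moment at which its call begins: read the wrist's pose just before it. calibration takes no time and is no camera call.
- robot.close_job(): hands the job in, once; it reports no verdict.
Trained networks look in the newest picture that a camera, given by its name, has taken for a name from the list of things; names that differ only in an ending like _2 or _b are one class to them, and where a whole thing is asked for, a point or a joint stands for the part that bears it (a point fixed in the world has none). Each returns a list of dicts, best first, with "p" (0 to 1); they miss things now and then, are a little off and sometimes report something else, mostly with a low value. They report only what shows in the picture. A call takes as long as a camera call. They do not tell look-alikes from the thing itself.
- robot.masks_of(camera, label): "mask" (480x640 bool, what is visible of it) and "box" ([left, top, right, bottom] in pixels, round what is visible of it).
The state is a dict: "time_s": time; "joints": joint angles; "qd": joint speeds; "joint_torque": joint torques, N m; "ee_pos": TCP position; "eef_rot": TCP orientation; "contact_force": force on the tool from outside, world axes, zero at the start; "moment": the same for the moment, N m; "width": finger opening in m.
Only numpy, scipy, OpenCV 4.12 (cv2) and the standard library are available. Lean on these libraries where they do the work, as an engineer would, in place of code of your own. Each camera call takes 0.05 s, during which the arm holds its last target. There are 200 camera calls.

TASK

The battery tap light with the open battery bay has lost its battery door; take the door off the other light by pinching the two tabs of its sprung hinge pins together and lifting it straight out. Lower it flat into the open bay, turned the same way, slide it gently towards the dome until you feel it meet the stop, and let the pins spring out into their holes so that the door is locked in and lying flat. Never press the door hard against that light, and leave the other things where they are.

Things in the scene. Friction and masses are not known exactly. Their poses are not given: they have to be found in the camera images.
- door_grip (a point): the point at which to pinch the battery door: midway between its two upright tabs, 43 mm above the underside of its plate; z up, y along the hinge pins, x towards the dome when fitted. Tabs: 24 mm wide along x, 6 mm thick, from 6 to 56 mm above the underside; outer faces 54 mm apart untouched, 36 mm pinched home. Fingertips lower than 20 mm above the underside would hit the bay walls.
- door: the loose battery door, about 90 g: pale plastic plate 60 x 74 x 4 mm with a sprung hinge pin and tab to either side. Origin at the plate's underside, on the pin axis, 43 mm under door_grip, same axes; the plate runs from x = -40 to +20 mm and y = -37 to +37 mm. Flat on the bay's ledges its pins are at the height of the holes.
- pin_left (a joint): travel of the hinge pin and its tab on the door's +y side, m: 0 = sprung fully out, 0.009 = pinched home against its stop. Pin of steel, 6 mm thick, 7 mm above the plate's underside; tip 45.5 mm from the door's middle when out, 36.5 mm when home. Its spring pushes out with about 5.5 N when out, 9.5 N when home.
- pin_right (a joint): the same for the pin and tab on the door's -y side
- old_light: the light that starts with the door fitted, fixed to the shelf: white plastic, 232 mm long (x = -96 to +136 mm), 120 mm wide, 43 mm high; battery bay at its -x end, round lens dome (80 mm across, top at 58 mm) and small toggle at its +x end. Origin on the shelf, under the middle of the pin axis; x towards the dome, z up.
- old_light_bay (a point): point 24 mm above old_light's origin, same axes, level with the ledges on which the door rests. Bay walls: inner faces at y = -40 and +40 mm, tops 18 mm above this point; the door's pins start in a hole in each, as in the sink light. Lift the pinched door 25 mm or more to clear the walls.
- sink_light: the light that gets the door: the same make as old_light, but its bay stands open. Origin and axes as there. Ledges, walls, pin holes and stop of its bay are one grey inner tray, fixed anywhere from 20 mm nearer (-x) to 20 mm farther (+x) than its middle position; where it stands is not measured and must be felt.
- sink_light_bay (a point): point 24 mm above sink_light's origin, same axes: level with the ledges, under the pin holes if the tray were in its middle position. Walls as in the old light, closed but for one hole each (10 mm along x, 12 mm high). Stop: upright wall 20.5 mm to +x of the holes. A door lowered with door_grip at x = -28 mm, y = 0 clears it always; 8 to 49 mm of slide to +x meets it, pins then in line.
- tumbler: bystander: green plastic tumbler, 72 mm across, 105 mm high, origin under its centre
- bowl: bystander: wooden bowl, 124 mm across, 50 mm high, origin under its centre
- ramekin: bystander: white ceramic ramekin, 86 mm across, 45 mm high, origin under its centre
- scraper: bystander: steel dish scraper lying flat, 240 mm long along its x, origin on the shelf near its middle
Mind the look-alikes: they are no part of the job. Leave any pink or purple look-alike of the door alone.

How it is judged:
By the outcome, as a careful person would: the job done as asked, in the order asked, and still so for the second after the job is handed in, with the robot touching nothing.
It also fails if it takes over 42 s, if anything falls off the work surface, if the arm or the gripper's body presses on something with over 40 N, if the wrist force passes 120 N, or if a joint passes its speed limit or range.

## Working session

There is one attempt and no reset: what is moved stays moved. The work goes in short steps, Python scripts to look and compute and a tool call to move; the robot and the scene stay as the last step left them, time stands still between calls to the robot, and variables do not carry over. Pictures are saved under pics/ and viewed, about 8 in all and at most 12, crops included, and the job is handed in when it is done.

Besides the shell and the picture viewer there is one more tool, called after "Request:" as name([rows], argument=value, ...), one row to a line, values as JSON. servo_tool: Moves the arm, as the interface text tells. Its arguments: {"type":"object","properties":{"targets":{"type":"array"},"jaw":{"type":"number"},"force":{"type":"number"}},"required":["targets"]}

```bash
ls; mkdir -p pics; python3 - <<'E'
from cell import robot
import cv2,numpy as np
o=robot.get_obs();print({k:np.round(v,3) for k,v in o.items()})
ims=[]
for n in("top","scene"):
    im=robot.get_image(n);print(n,robot.calibration(n));cv2.imwrite(f"pics/{n}0.png",im[:,:,::-1])
    for l in("door","old_light","sink_light"):
        for d in robot.masks_of(n,l):
            m=d["mask"];ys,xs=np.nonzero(m)
            print(n,l,round(d["p"],2),np.round(d["box"]),xs.mean().round(1),ys.mean().round(1),cv2.minAreaRect(np.c_[xs,ys].astype(np.float32)))
print(robot.calibration("wrist"))
E
```

```text
pics
{'time_s': np.float64(0.0), 'joints': array([ 1.133,  0.287,  1.578, -0.   ,  1.279, -0.15 ]), 'qd': array([-0.001, -0.   ,  0.002, -0.002, -0.001,  0.   ]), 'joint_torque': array([-2.0000e-03, -4.0599e+01, -2.9262e+01, -0.0000e+00,  6.0000e-03,
       -0.0000e+00]), 'ee_pos': array([0.191, 0.647, 0.23 ]), 'eef_rot': array([-1.715,  1.568, -2.003]), 'contact_force': array([-0.269, -0.669, -0.237]), 'moment': array([ 0.002, -0.048,  0.034]), 'width': np.float64(0.085)}
top {'fx': 501.4682911298217, 'fy': 501.4682911298217, 'cx': 320.3124582980106, 'cy': 238.48043169959732, 'xyz': array([0.54722554, 0.00873297, 1.15268791]), 'attitude': array([-3.07767887, -0.00859158, -1.57991835])}
top door 0.76 [324. 259. 366. 300.] 345.6 279.9 ((345.94232177734375, 279.7115478515625), (27.364206314086914, 37.97660827636719), 52.1250114440918)
top door 0.64 [398. 257. 430. 286.] 412.3 273.0 ((413.0, 272.5), (27.0, 34.0), 90.0)
top door 0.64 [382. 158. 423. 193.] 402.4 174.1 ((402.4306335449219, 173.98202514648438), (26.263643264770508, 38.077213287353516), 59.534454345703125)
top door 0.63 [456
[... 1081 characters left out ...]
309.66558837890625), (132.08340454101562, 68.5556640625), 28.610462188720703)
scene sink_light 0.88 [327. 177. 437. 245.] 382.3 209.4 ((380.641845703125, 209.28939819335938), (110.2692642211914, 46.784149169921875), 15.5241117477417)
{'fx': 371.64829954431775, 'fy': 371.64829954431775, 'cx': 313.10440733547426, 'cy': 238.66721580636647, 'tool_from_camera': array([[ 1.07790872e-03, -3.25122393e-01,  9.45671332e-01,
        -1.41835113e-01],
       [ 9.99998703e-01, -7.80875065e-04, -1.40829826e-03,
        -6.70457154e-04],
       [ 1.19632046e-03,  9.45671624e-01,  3.25121130e-01,
        -8.33017079e-02],
       [ 0.00000000e+00,  0.00000000e+00,  0.00000000e+00,
         1.00000000e+00]])}
```

View pics/top0.png

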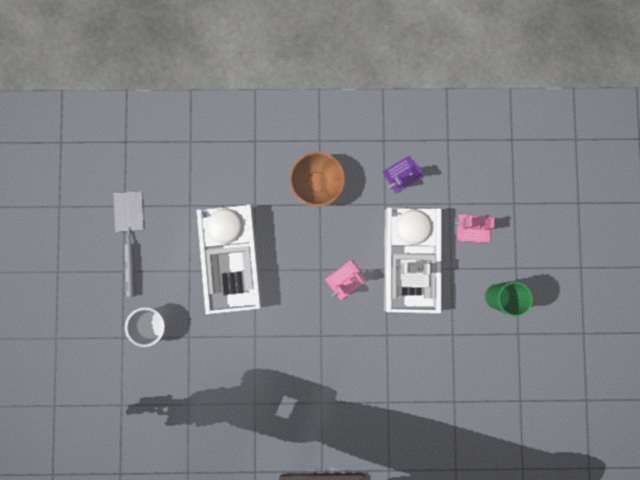

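View pics/scene0.png

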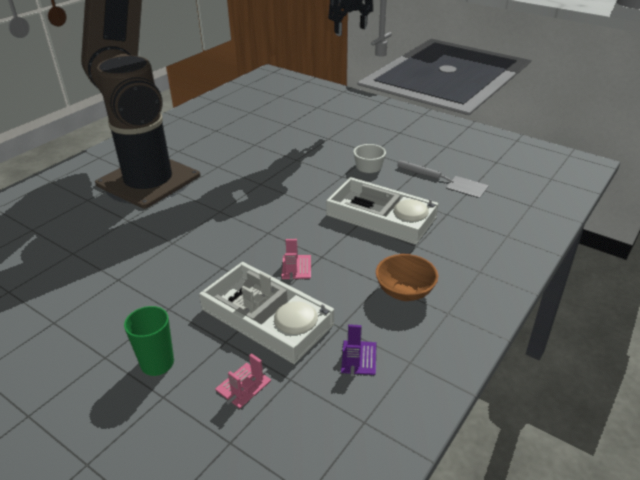

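```bash
cat > h.py <<'E'
from cell import robot
import cv2,numpy as np
from scipy.spatial.transform import Rotation as R
from scipy.optimize import minimize
def rot(a): return R.from_euler('xyz',a).as_matrix()
def proj(P,c): # pinhole
    q=(P-c["xyz"])@rot(c["attitude"]); return np.c_[c["fx"]*q[:,0]/q[:,2]+c["cx"],c["fy"]*q[:,1]/q[:,2]+c["cy"]]
def wcam():
    c=robot.calibration("wrist");o=robot.get_obs();T=np.eye(4);T[:3,:3]=rot(o["eef_rot"]);T[:3,3]=o["ee_pos"]
    c["T"]=T@c["tool_from_camera"];return c
def projw(P,c):
    q=(P-c["T"][:3,3])@c["T"][:3,:3];n=np.hypot(q[:,0],q[:,1]);th=np.arctan2(n,q[:,2])
    return np.c_[c["fx"]*th*q[:,0]/n+c["cx"],c["fy"]*th*q[:,1]/n+c["cy"]]
def place(P,p):
    c,s=np.cos(p[2]),np.sin(p[2]);return np.c_[c*P[:,0]-s*P[:,1]+p[0],s*P[:,0]+c*P[:,1]+p[1],P[:,2]]
BOX=np.array([[x,y,z] for x in(-.096,.136) for y in(-.06,.06) for z in(0,.043)])
def hullof(m):
    m=cv2.morphologyEx(m.astype(np.uint8),cv2.MORPH_OPEN,np.ones((3,3)))
    return cv2.convexHull(np.argwhere(m)[:,::-1].astype(np.int32))
def fit(views,p0): # views: (projector,cam,hull)
    S=8
    T=[]
    for f,c,h in views:
        im=np.zeros((480*2,640*2),np.uint8);cv2.fillPoly(im,[np.int32(h*2+0.5).reshape(-1,1,2)],255);T.append(im)
    def cost(p):
        e=0
        for (f,c,h),t in zip(views,T):
            q=cv2.convexHull(np.float32(f(place(BOX,p),c)*2+.5));im=np.zeros_like(t)
            cv2.fillPoly(im,[np.int32(np.round(q*256))],255,cv2.LINE_AA,8)
            e+=cv2.absdiff(im,t).sum()/t.sum()
        return e
    r=minimize(lambda u:cost(p0+u*[.01,.01,.1]),np.zeros(3),method='Nelder-Mead',options=dict(initial_simplex=[[0,0,0],[1,0,0],[0,1,0],[0,0,1]],maxiter=300))
    return p0+r.x*[.01,.01,.1],r.fun
E
python3 - <<'E'
from h import *
for n,p0 in(("old_light",(.48,-.2,0.)),("sink_light",(.48,.22,.1))):
    V=[]
    for cam in("top","scene"):
        robot.get_image(cam);d=robot.masks_of(cam,n)[0];V.append((proj,robot.calibration(cam),hullof(d["mask"])))
    for v in (V[:1],V[1:],V): print(n,*fit(v,np.array(p0)))
E
```

```text
old_light [ 0.54880429 -0.20721254 -0.02018477] 0.030504934983288105
old_light [ 0.5493298  -0.20676224 -0.02530622] 0.0175311225935858
old_light [ 0.54981619 -0.2069183  -0.01996245] 0.049704307428818637
sink_light [ 0.60227168 -0.01225432  0.7940423 ] 7.002612664063264
sink_light [0.55468902 0.20134702 0.09947725] 0.01786659872395087
sink_light [0.55493987 0.20098845 0.09851428] 7.358825990296129
```

```bash
cat >> h.py <<'E'
def need(xyz,yaw):
    """shift (tool axes, m=units of full scale) and turn fraction; yaw = world heading of tool y axis (mod pi)"""
    o=robot.get_obs();M=rot(o["eef_rot"]);s=M.T@(np.array(xyz)-o["ee_pos"])
    cur=np.arctan2(M[1,1],M[0,1]);d=(yaw-cur+np.pi/2)%np.pi-np.pi/2
    print("t",o["time_s"],"pos",o["ee_pos"].round(4),"cur yaw(y)",cur.round(4),"shift",s.round(4),"turn",round(-d/(np.pi/2),4),"w",o["width"].round(4),"F",o["contact_force"].round(1),"q",o["joints"].round(2))
E
python3 - <<'E'
from h import *
print(rot(robot.get_obs()["eef_rot"]).round(3))
need((.549,-.207,.23),-.022+np.pi/2)
need((.555,.201,.23),.099+np.pi/2)
E
```

```text
[[ 0.     0.284  0.959]
 [ 0.     0.959 -0.284]
 [-1.     0.     0.   ]]Traceback (most recent call last):
  File "<stdin>", line 3, in <module>
  File "h.py", line 38, in need
    print("t",o["time_s"],"pos",o["ee_pos"].round(4),"cur yaw(y)",cur.round(4),"shift",s.round(4),"turn",round(-d/(np.pi/2),4),"w",o["width"].round(4),"F",o["contact_force"].round(1),"q",o["joints"].round(2))
                                                                                                                                   ^^^^^^^^^^^^^^^^
AttributeError: 'float' object has no attribute 'round'
```

```bash
sed -i 's/o\["width"\].round(4)/round(float(o["width"]),4)/' h.py; python3 - <<'E'
from h import *
need((.549,-.207,.23),-.022+np.pi/2)
need((.555,.201,.23),.099+np.pi/2)
E
```

```text
t 0.8 pos [0.1916 0.6472 0.2314] cur yaw(y) 1.283 shift [ 0.0013 -0.7177  0.5852] turn -0.1692 w 0.0854 F [-0.5 -0.   0.3] q [ 1.13  0.29  1.58 -0.    1.28 -0.15]
t 0.8 pos [0.1916 0.6472 0.2314] cur yaw(y) 1.283 shift [ 0.0014 -0.3248  0.4751] turn -0.2462 w 0.0854 F [-0.5 -0.   0.3] q [ 1.13  0.29  1.58 -0.    1.28 -0.15]
```

Request:
servo_tool([
  [0,-0.325,0.475,-0.246],
  [0,-0.325,0.475,-0.246],
  [0,-0.325,0.475,-0.246],
  [0,-0.325,0.475,-0.246],
  [0,-0.325,0.475,-0.246],
  [0,-0.325,0.475,-0.246],
  [0,-0.325,0.475,-0.246],
  [0,-0.325,0.475,-0.246],
  [0,-0.325,0.475,-0.246],
  [0,-0.325,0.475,-0.246],
  [0,-0.325,0.475,-0.246],
  [0,-0.325,0.475,-0.246],
])

```text
time_s: 2.3
ee_pos: [0.5539, 0.202, 0.2312]
eef_rot: [2.451, 1.57, 2.551]
contact_force: [-0.4, 0.2, -0.4]
width: 0.0854
```

```bash
python3 - <<'E'
from h import *
c=wcam();im=robot.get_image("wrist")
d=robot.masks_of("wrist","sink_light")
print([(round(x["p"],2),x["box"]) for x in d])
need((.549,-.207,.22),-.022+np.pi/2)
out=np.ascontiguousarray(im[:,:,::-1])
W=np.array([[x,y,.043] for x,y in[(-.096,-.06),(.136,-.06),(.136,.06),(-.096,.06)]])
pts=projw(place(W,(.555,.201,.099)),c);print(pts.round(1))
for p in pts: cv2.circle(out,tuple(int(v) for v in p),3,(0,0,255),1)
cv2.imwrite("pics/w1.png",out)
if d: print(fit([(projw,c,hullof(d[0]["mask"]))],np.array((.555,.201,.099))))
E
```

```text
[(0.58, [244.9, 106.3, 383.1, 335.2]), (0.39, [0.2, 172.8, 0.4, 192.2])]
t 2.4 pos [0.5538 0.2023 0.2313] cur yaw(y) 1.6717 shift [ 0.0112 -0.4067 -0.046 ] turn 0.0782 w 0.0856 F [-0.4 -0.2 -0.4] q [ 0.18  0.1   1.79  0.    1.25 -1.49]
[[244.9 104.6]
 [256.8 334.1]
 [369.6 334.2]
 [381.5 104.6]]
(array([0.55538485, 0.2002516 , 0.09028826]), np.float64(0.020064720004737833))
```

View pics/w1.png

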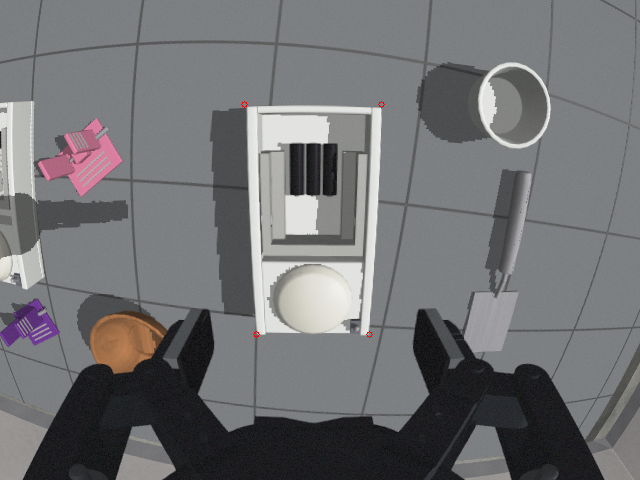

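Request:
servo_tool([
  [0.01,-0.407,-0.046,0.078],
  [0.01,-0.407,-0.046,0.078],
  [0.01,-0.407,-0.046,0.078],
  [0.01,-0.407,-0.046,0.078],
  [0.01,-0.407,-0.046,0.078],
  [0.01,-0.407,-0.046,0.078],
  [0.01,-0.407,-0.046,0.078],
  [0.01,-0.407,-0.046,0.078],
  [0.01,-0.407,-0.046,0.078],
  [0.01,-0.407,-0.046,0.078],
])

```text
time_s: 3.65
ee_pos: [0.5493, -0.207, 0.2214]
eef_rot: [1.37, 1.571, 1.348]
contact_force: [0.6, -0.1, 0.5]
width: 0.0856
```

```bash
python3 - <<'E'
from h import *
c=wcam();im=robot.get_image("wrist")
d=robot.masks_of("wrist","old_light")
print([(round(x["p"],2),x["box"]) for x in d])
p=np.array((.549,-.207,-.022))
if d: p,e=fit([(projw,c,hullof(d[0]["mask"]))],p);print(p,e)
need((p[0],p[1],.22),p[2]+np.pi/2)
out=np.ascontiguousarray(im[:,:,::-1])
W=np.array([[x,y,.043] for x,y in[(-.096,-.06),(.136,-.06),(.136,.06),(-.096,.06)]])
tabs=np.array([[x,y,.08] for x in(-.012,.012) for y in(-.027,-.021,.021,.027)])
for P,col in((W,(0,0,255)),(tabs,(0,200,0))):
  for q in projw(place(P,p),c): cv2.circle(out,tuple(int(round(v)) for v in q),2,col,1)
cv2.imwrite("pics/w2.png",cv2.resize(out[80:360,180:460],None,fx=2,fy=2))
E
```

```text
[(0.85, [250.1, 104.7, 387.7, 342.0]), (0.74, [463.8, 330.1, 537.3, 373.6])]
[ 0.5491632  -0.20817435 -0.02966475] 0.02846830375288222
t 3.75 pos [ 0.5493 -0.2073  0.2215] cur yaw(y) 1.5489 shift [ 0.0015 -0.0008 -0.0001] turn 0.005 w 0.0854 F [ 0.1 -0.1 -0.4] q [-0.53  0.1   1.81  0.    1.23 -2.08]
```

View pics/w2.png

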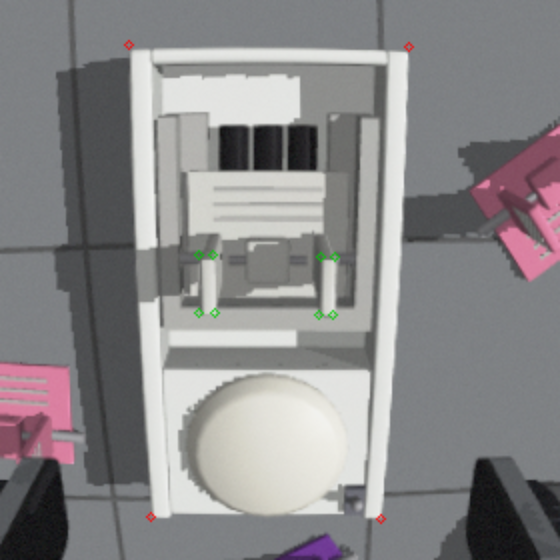

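Request:
servo_tool([
  [0.05,0,0,0.002],
  [0.1,0,0,0.002],
  [0.145,0,0,0.002],
  [0.165,0,0,0.002],
  [0.1775,0,0,0.002],
  [0.1775,0,0,0.002],
  [0.1775,0,0,0.002],
])

```text
time_s: 4.62
ee_pos: [0.5504, -0.2095, 0.0457]
eef_rot: [-0.505, 1.567, -0.532]
contact_force: [0.0, -0.8, -0.2]
width: 0.0856
```

Request:
servo_tool([
  [0,0,0,0],
  [0,0,0,0],
  [0,0,0,0],
  [0,0,0,0],
  [0,0,0,0],
  [0,0,0,0],
], jaw=0, force=40)

```text
time_s: 5.38
ee_pos: [0.5506, -0.2097, 0.0471]
eef_rot: [-0.511, 1.567, -0.538]
contact_force: [-2.5, 1.6, 10.5]
width: 0.0332
```

```bash
python3 - <<'E'
from h import *
im=robot.get_image("wrist");cv2.imwrite("pics/w3.png",cv2.resize(im[150:450,140:500,::-1],None,fx=2,fy=2))
need((.5493,-.2073,.0445),-.024+np.pi/2)
E
```

```text
t 5.425 pos [ 0.5506 -0.2097  0.0471] cur yaw(y) 1.5438 shift [ 0.0026  0.0024 -0.0014] turn -0.0019 w 0.0331 F [-1.8  1.7 10.9] q [-0.54  0.32  1.91 -0.    0.91 -2.08]
```

View pics/w3.png

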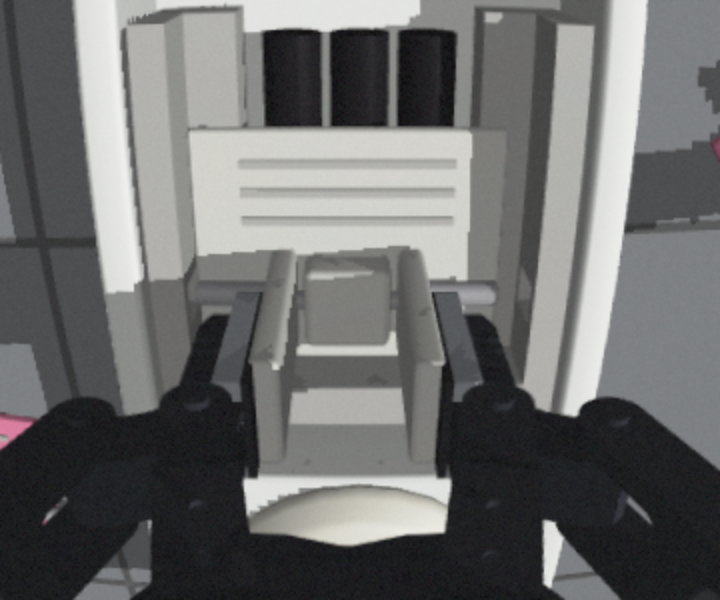

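Request:
servo_tool([
  [-0.01,0,0,0],
  [-0.025,0,0,0],
  [-0.04,0,0,0],
  [-0.065,0,0,0],
  [-0.1,0,0,0],
  [-0.13,0,0,0],
  [-0.13,0,0,0],
  [-0.13,0,0,0],
])

```text
time_s: 6.42
ee_pos: [0.5484, -0.2084, 0.1728]
eef_rot: [2.635, 1.569, 2.608]
contact_force: [0.1, 0.1, -0.6]
width: 0.0334
```

```bash
python3 - <<'E'
from h import *
im=robot.get_image("wrist");cv2.imwrite("pics/w4.png",im[:,:,::-1])
p=np.array((.5552,.2006,.096))
t=place(np.array([[-.028,0,0]]),p)[0];print(t)
need((t[0],t[1],.175),p[2]+np.pi/2)
E
```

```text
[0.52732892 0.19791613 0.        ]
t 6.475 pos [ 0.5481 -0.2082  0.172 ] cur yaw(y) 1.5437 shift [-0.0023  0.4054 -0.0317] turn -0.0784 w 0.0331 F [-0.3 -0.6 -1.9] q [-0.54  0.15  1.85 -0.    1.14 -2.08]
```

View pics/w4.png

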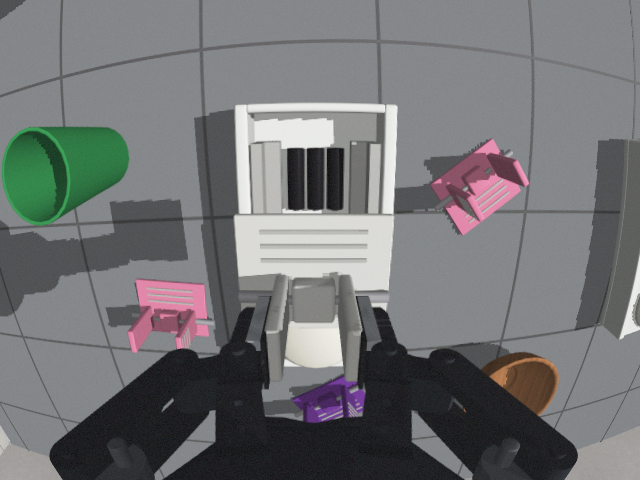

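```bash
python3 - <<'E'
from h import *
c=robot.calibration("wrist")
# tool-frame door corners: tool x=down, y, z=fwd
for dz in(-.004,-.0013,.001):
  for pit in (-.05,0,.05):
    P=np.array([[-.04,.037,.004],[-.04,-.037,.004]])
    P=P@rot([0,pit,0]).T
    q=np.c_[.0231-P[:,2],P[:,1],dz+P[:,0]]
    c["T"]=c["tool_from_camera"];print(dz,pit,projw(q,c).round(1).tolist())
T=np.eye(4);T[:3,:3]=rot([2.451,1.57,2.551]);T[:3,3]=[.5538,.2023,.2313]
c["T"]=T@c["tool_from_camera"]
for off in(-.02,-.01,0,.01,.02):
  print(off,projw(place(np.array([[off+.0205,0,.042],[off+.0205,0,.024]]),(.5552,.2006,.096)),c).round(1).tolist())
E
python3 -c "
import cv2;im=cv2.imread('pics/w1.png');cv2.imwrite('pics/w1c.png',cv2.resize(im[90:340,240:390],None,fx=3,fy=3)[150:600])
print(cv2.cvtColor(im,6)[200:270,280:290].mean(1).round().astype(int).tolist())"
```

```text
-0.004 -0.05 [[396.0, 204.3], [234.3, 204.3]]
-0.004 0 [[397.0, 205.6], [233.4, 205.7]]
-0.004 0.05 [[397.9, 207.2], [232.6, 207.3]]
-0.0013 -0.05 [[395.7, 210.0], [234.7, 210.0]]
-0.0013 0 [[396.6, 211.4], [233.8, 211.5]]
-0.0013 0.05 [[397.5, 213.0], [232.9, 213.1]]
0.001 -0.05 [[395.4, 214.8], [235.0, 214.9]]
0.001 0 [[396.3, 216.2], [234.1, 216.3]]
0.001 0.05 [[397.2, 218.0], [233.2, 218.1]]
-0.02 [[312.4, 209.4], [312.4, 204.8]]
-0.01 [[312.4, 219.9], [312.4, 214.8]]
0 [[312.3, 230.2], [312.4, 224.6]]
0.01 [[312.3, 240.3], [312.4, 234.3]]
0.02 [[312.3, 250.2], [312.3, 243.8]]
[197, 197, 197, 197, 196, 196, 196, 197, 196, 197, 196, 197, 196, 196, 196, 196, 196, 195, 195, 195, 195, 195, 194, 194, 194, 194, 194, 194, 194, 194, 194, 194, 194, 189, 169, 134, 133, 132, 121, 94, 85, 85, 86, 85, 108, 159, 176, 176, 175, 176, 176, 176, 177, 176, 174, 160, 116, 110, 108, 108, 107, 145, 198, 219, 225, 225, 225, 220, 216, 205]
```

Request:
servo_tool([
  [0,0.03,-0.003,-0.008],
  [0,0.08,-0.008,-0.02],
  [0,0.13,-0.012,-0.03],
  [0,0.18,-0.016,-0.04],
  [0,0.23,-0.02,-0.05],
  [0,0.28,-0.024,-0.058],
  [0,0.33,-0.028,-0.066],
  [0,0.375,-0.032,-0.074],
  [0,0.4,-0.032,-0.078],
  [0,0.405,-0.032,-0.078],
  [0,0.405,-0.032,-0.078],
  [0,0.405,-0.032,-0.078],
])

```text
time_s: 7.98
ee_pos: [0.528, 0.1958, 0.1733]
eef_rot: [-2.767, 1.57, -2.673]
contact_force: [0.1, -0.1, -0.5]
width: 0.0332
```

```bash
python3 - <<'E'
from h import *
p=np.array((.5552,.2006,.096))
t=place(np.array([[-.028,0,0]]),p)[0];print(t)
need((t[0],t[1],.08),p[2]+np.pi/2)
c=wcam();im=robot.get_image("wrist");out=np.ascontiguousarray(im[:,:,::-1])
W=np.array([[x,y,.043] for x,y in[(-.096,-.06),(.136,-.06),(.136,.06),(-.096,.06)]])
for q in projw(place(W,p),c): cv2.circle(out,tuple(int(round(v)) for v in q),2,(0,0,255),1)
cv2.imwrite("pics/w5.png",cv2.resize(out[60:360,170:470],None,fx=2,fy=2))
E
```

```text
[0.52732892 0.19791613 0.        ]
t 7.975 pos [0.528  0.1958 0.1733] cur yaw(y) 1.6649 shift [ 0.0933  0.0022 -0.0004] turn -0.0012 w 0.0332 F [ 0.1 -0.1 -0.5] q [ 0.18  0.1   1.91 -0.    1.14 -1.49]
```

View pics/w5.png

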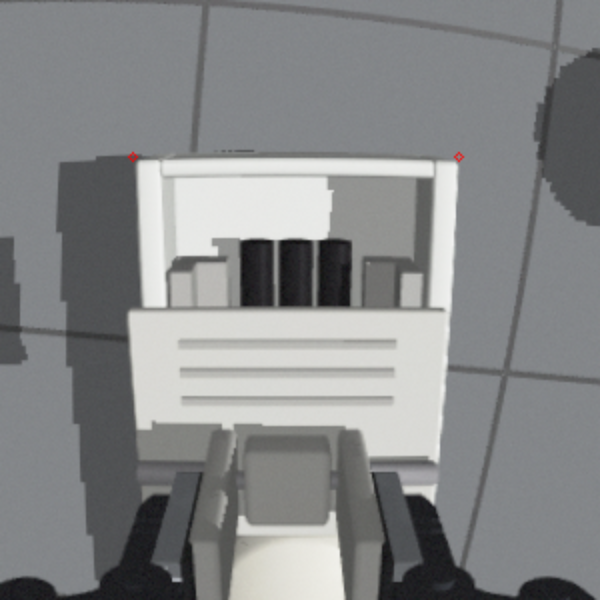

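Request:
servo_tool([
  [0.02,0.002,0,-0.001],
  [0.05,0.002,0,-0.001],
  [0.08,0.002,0,-0.001],
  [0.095,0.002,0,-0.001],
  [0.095,0.002,0,-0.001],
  [0.095,0.002,0,-0.001],
])

```text
time_s: 8.78
ee_pos: [0.5287, 0.199, 0.0798]
eef_rot: [0.09, 1.569, 0.186]
contact_force: [0.6, 0.5, -1.1]
width: 0.0333
```

```bash
python3 - <<'E'
from h import *
p=np.array((.5552,.2006,.096))
t=place(np.array([[-.028,0,0]]),p)[0]
need((t[0],t[1],.048),p[2]+np.pi/2)
im=robot.get_image("wrist");out=np.ascontiguousarray(im[:,:,::-1])
cv2.imwrite("pics/w6.png",cv2.resize(out[100:400,150:480],None,fx=2,fy=2))
E
```

```text
t 8.775 pos [0.5287 0.199  0.0798] cur yaw(y) 1.6677 shift [ 0.0318 -0.001  -0.0016] turn 0.0006 w 0.0333 F [ 0.6  0.5 -1.1] q [ 0.18  0.22  1.96  0.    0.96 -1.49]
```

View pics/w6.png

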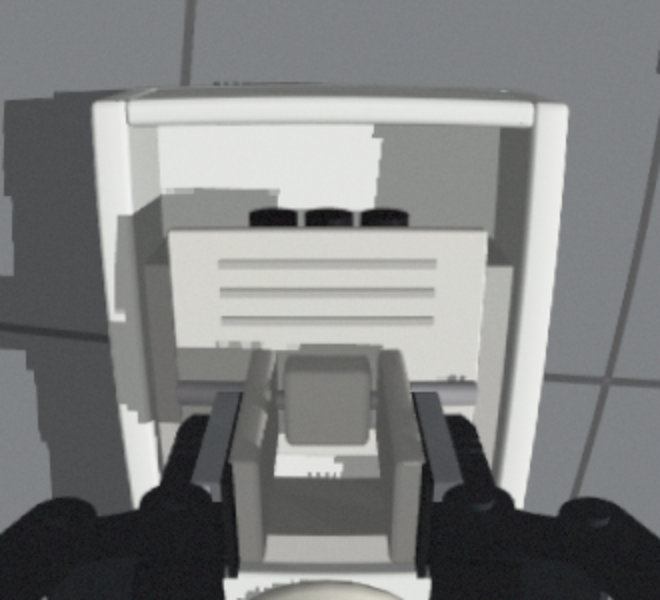

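Request:
servo_tool([
  [0.008,0,0,0],
  [0.016,0,0,0],
  [0.022,0,0,0],
  [0.026,0,0,0],
  [0.029,0,0,0],
  [0.029,0,0,0],
])

```text
time_s: 9.57
ee_pos: [0.5277, 0.1989, 0.0496]
eef_rot: [-3.107, 1.57, -3.01]
contact_force: [0.4, 0.6, -0.1]
width: 0.0329
```

Request:
servo_tool([
  [0.001,0,0,0],
  [0.0015,0,0,0],
  [0.0015,0,0,0],
])

```text
time_s: 9.95
ee_pos: [0.5279, 0.1989, 0.0484]
eef_rot: [-0.203, 1.571, -0.106]
contact_force: [0.1, 0.0, -0.3]
width: 0.0335
```

Request:
servo_tool([
  [0.001,0,0,0],
  [0.001,0,0,0],
])

```text
time_s: 10.2
ee_pos: [0.5278, 0.1989, 0.0473]
eef_rot: [-2.058, 1.571, -1.961]
contact_force: [-0.5, 1.2, -1.5]
width: 0.0333
```

Request:
servo_tool([
  [0.0005,0,0,0],
  [0.0005,0,0,0],
])

```text
time_s: 10.45
ee_pos: [0.5279, 0.199, 0.0472]
eef_rot: [-2.688, 1.571, -2.591]
contact_force: [-0.2, 0.2, 1.8]
width: 0.033
```

Request:
servo_tool([
  [0.0005,0,0,0],
  [0.0005,0,0,0],
])

```text
time_s: 10.7
ee_pos: [0.5279, 0.199, 0.0471]
eef_rot: [-2.868, 1.57, -2.77]
contact_force: [-3.1, -0.9, 5.0]
width: 0.0337
```

Request:
servo_tool([
  [-0.0006,0,0,0],
  [-0.0006,0,0.004,0],
  [-0.0006,0,0.009,0],
  [-0.0006,0,0.014,0],
  [-0.0006,0,0.018,0],
  [-0.0006,0,0.02,0],
  [-0.0006,0,0.02,0],
])

```text
time_s: 11.58
ee_pos: [0.5483, 0.2009, 0.0471]
eef_rot: [0.085, 1.57, 0.182]
contact_force: [-2.3, 0.1, 4.4]
width: 0.0333
```

```bash
python3 - <<'E'
from h import *
p=np.array((.5552,.2006,.096))
t=place(np.array([[.014,0,0]]),p)[0]
need((t[0],t[1],.047),p[2]+np.pi/2)
im=robot.get_image("wrist");out=np.ascontiguousarray(im[:,:,::-1])
cv2.imwrite("pics/w7.png",cv2.resize(out[60:460,150:480],None,fx=1.5,fy=1.5))
E
```

```text
t 11.575 pos [0.5483 0.2009 0.0471] cur yaw(y) 1.6678 shift [ 0.0001 -0.001   0.0209] turn 0.0006 w 0.0333 F [-2.3  0.1  4.4] q [ 0.18  0.31  1.92  0.    0.91 -1.49]
```

View pics/w7.png

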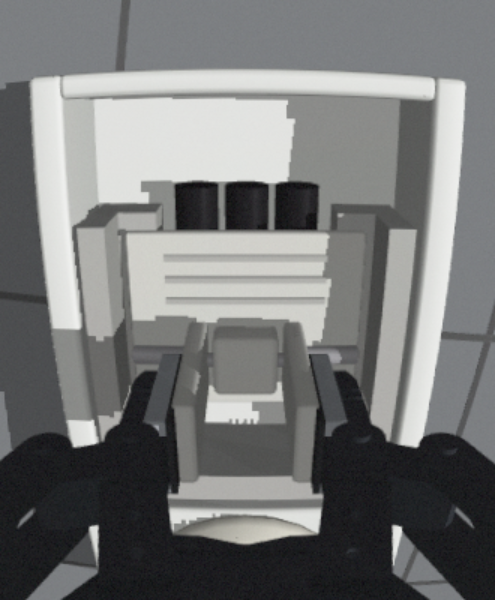

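Request:
servo_tool([
  [-0.0005,0,0.002,0],
  [-0.0005,-0.0005,0.006,0],
  [-0.0005,-0.0005,0.01,0],
  [-0.0005,-0.0005,0.013,0],
  [-0.0005,-0.0005,0.014,0],
  [-0.0005,-0.0005,0.014,0],
])

```text
time_s: 12.38
ee_pos: [0.562, 0.2017, 0.0472]
eef_rot: [-0.162, 1.57, -0.065]
contact_force: [-0.1, -0.5, -0.1]
width: 0.0336
```

Request:
servo_tool([
  [0,0,0.001,0],
  [0,0,0.002,0],
  [0,0,0.003,0],
  [0,0,0.003,0],
])

```text
time_s: 12.88
ee_pos: [0.5648, 0.202, 0.0473]
eef_rot: [0.045, 1.571, 0.142]
contact_force: [0.4, 0.9, -0.3]
width: 0.0333
```

Request:
servo_tool([
  [0,0,0.001,0],
  [0,0,0.001,0],
])

```text
time_s: 13.12
ee_pos: [0.5658, 0.2021, 0.0474]
eef_rot: [0.12, 1.571, 0.217]
contact_force: [-0.1, -0.8, -1.5]
width: 0.0332
```

Request:
servo_tool([
  [0,0,0.001,0],
  [0,0,0.001,0],
])

```text
time_s: 13.38
ee_pos: [0.5668, 0.2022, 0.0474]
eef_rot: [0.212, 1.571, 0.309]
contact_force: [-0.4, 0.2, -1.5]
width: 0.0333
```

Request:
servo_tool([
  [0,0,0.001,0],
  [0,0,0.001,0],
])

```text
time_s: 13.62
ee_pos: [0.5678, 0.2023, 0.0475]
eef_rot: [0.09, 1.571, 0.187]
contact_force: [-0.0, -0.3, -0.8]
width: 0.0334
```

Request:
servo_tool([
  [0.0003,0,0.001,0],
  [0.0003,0,0.001,0],
])

```text
time_s: 13.88
ee_pos: [0.5689, 0.2024, 0.0472]
eef_rot: [0.023, 1.571, 0.12]
contact_force: [-0.4, -0.3, 0.2]
width: 0.0333
```

Request:
servo_tool([
  [0,0,0.001,0],
  [0,0,0.001,0],
])

```text
time_s: 14.12
ee_pos: [0.5695, 0.2025, 0.0472]
eef_rot: [3.091, 1.57, -3.096]
contact_force: [-2.4, -0.3, 1.7]
width: 0.0331
```

Contact is beginning, at the predicted place; one more half-step to confirm.

Request:
servo_tool([
  [0,0,0.0005,0],
  [0,0,0.0005,0],
])

```text
time_s: 14.38
ee_pos: [0.5696, 0.2025, 0.0472]
eef_rot: [-3.112, 1.569, -3.015]
contact_force: [-3.7, -0.2, 4.3]
width: 0.033
```

Request:
servo_tool([
  [0,0,-0.0004,0],
  [0.0005,0,-0.0004,0],
  [0.0005,0,-0.0004,0],
], jaw=0.5)

```text
time_s: 14.75
ee_pos: [0.5696, 0.2024, 0.0463]
eef_rot: [-3.063, 1.57, -2.966]
contact_force: [-0.8, 0.1, -0.5]
width: 0.0424
```

```bash
python3 - <<'E'
from h import *
need((.5695,.2025,.0472),.096+np.pi/2)
im=robot.get_image("wrist");out=np.ascontiguousarray(im[:,:,::-1])
cv2.imwrite("pics/w8.png",cv2.resize(out[100:460,150:480],None,fx=1.6,fy=1.6))
E
```

```text
t 14.75 pos [0.5696 0.2024 0.0463] cur yaw(y) 1.6678 shift [-0.0009  0.0001 -0.0001] turn 0.0006 w 0.0424 F [-0.8  0.1 -0.5] q [ 0.17  0.35  1.87 -0.    0.93 -1.49]
```

View pics/w8.png

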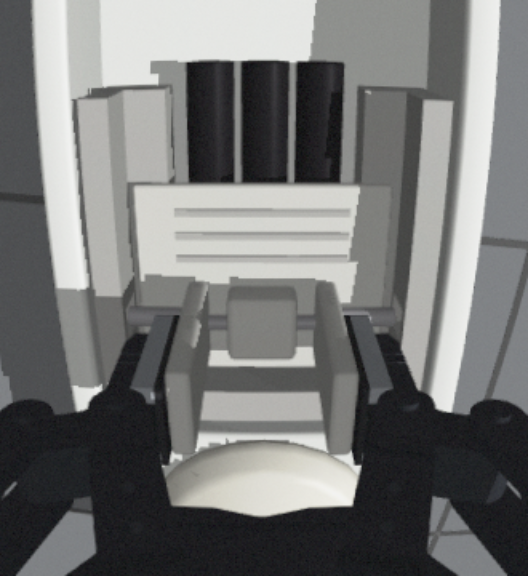

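Request:
servo_tool([
  [0.0007,0,0,0],
  [0.0007,0,0,0],
  [0.0007,0,0,0],
], jaw=0.58)

```text
time_s: 15.18
ee_pos: [0.5696, 0.2025, 0.0457]
eef_rot: [3.091, 1.57, -3.095]
contact_force: [-1.8, -0.1, -1.8]
width: 0.0494
```

Request:
servo_tool([
  [0.001,0,0,0],
  [0.001,0,0,0],
  [0.001,0,0,0],
  [0.001,0,0,0],
  [0.001,0,0,0],
], jaw=1)

```text
time_s: 15.8
ee_pos: [0.5699, 0.2025, 0.045]
eef_rot: [0.058, 1.57, 0.155]
contact_force: [-0.1, -0.4, 0.2]
width: 0.0854
```

```bash
python3 - <<'E'
from h import *
need((.5695,.2025,.0472),.096+np.pi/2)
im=robot.get_image("wrist");out=np.ascontiguousarray(im[:,:,::-1])
cv2.imwrite("pics/w9.png",cv2.resize(out[100:460,150:480],None,fx=1.6,fy=1.6))
E
```

```text
t 15.8 pos [0.5699 0.2025 0.045 ] cur yaw(y) 1.6679 shift [-0.0022 -0.     -0.0004] turn 0.0007 w 0.0854 F [-0.1 -0.4  0.2] q [ 0.17  0.35  1.87 -0.    0.92 -1.49]
```

View pics/w9.png

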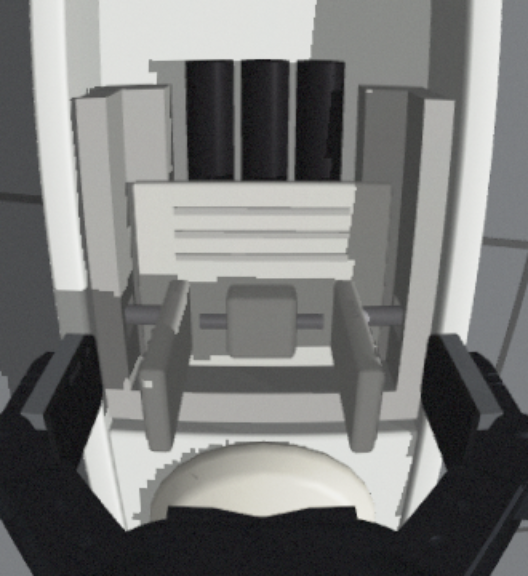

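Request:
servo_tool([
  [-0.02,0,0,0],
  [-0.06,0,0,0],
  [-0.12,0,0,0],
  [-0.17,0,0,0],
  [-0.17,0,0,0],
  [-0.17,0,0,0],
  [-0.17,0,0,0],
])

```text
time_s: 16.73
ee_pos: [0.5687, 0.2023, 0.2131]
eef_rot: [-3.056, 1.567, -2.959]
contact_force: [0.2, 0.0, -0.1]
width: 0.0854
```

```bash
python3 - <<'E'
from h import *
c=wcam();im=robot.get_image("wrist");out=np.ascontiguousarray(im[:,:,::-1])
p=(.5695,.2022,.096)
tabs=np.array([[x,y,.08] for x in(-.012,.012) for y in(-.027,-.021,.021,.027)]+[[-.04,-.037,.028],[-.04,.037,.028]])
for q in projw(place(tabs,p),c): cv2.circle(out,tuple(int(round(v)) for v in q),1,(0,200,0),1)
cv2.imwrite("pics/w10.png",cv2.resize(out[90:350,210:410],None,fx=2.3,fy=2.3,interpolation=cv2.INTER_CUBIC))
E
```

```text
(no output)
```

View pics/w10.png

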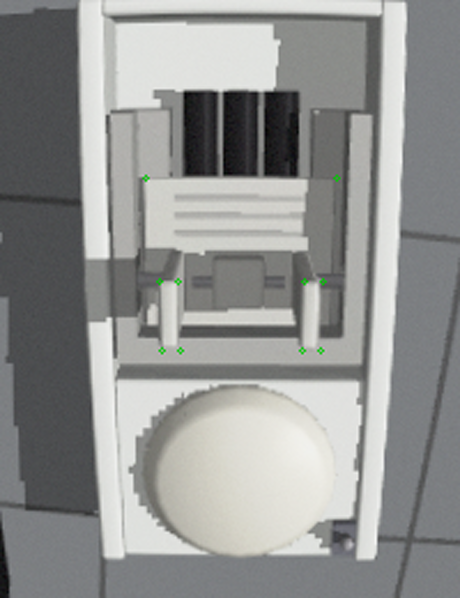

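```bash
python3 -c "
from cell import robot
print(robot.close_job())"
```

```text
the job is handed in; nothing more can be done
None
```

I moved the door from the old light to the sink light, and it appears locked in and lying flat. I handed the job in at about 17 s of the 42 s allowed.

- **Removal:** I pinched the tabs home and lifted the door straight out. The finger opening read 33 mm, against the 36 mm given for pinched home. The wrist picture showed both pins clear of the walls, so I went on.
- **Fitting:** I lowered the door until it touched the ledges, at a peak of about 5 N. I then slid it towards the dome until it stopped, at about 4 N. That was 42 mm of slide, matching the 14 mm tray offset I had estimated from the picture.
- **Release:** I opened the jaws in stages. The door was pulled up by no more than about 2 N.

**Last checks:** The final wrist picture showed the tabs fully spread and the pins reaching into both walls. The tab and plate corners lay where a flat, fitted door should put them, to within about a pixel. The gripper was clear above the light, and the outside force read about zero.

I took no last scene picture of the other things. The arm passed well above them and no unexpected contact force was read.

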